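# Set the recessed dial of the slide-drying plate

## Robot

A 6-joint arm with a two-finger parallel gripper is mounted at the origin on a cart in front of the work surface, level with it; the furniture and walls round the work are solid. World frame = base frame: x ahead of the robot, y to its left, z up, the work surface at z = 0. Lengths are in mm, angles in degrees, forces in N, time in s.
With the tool pointing down it reaches from about 350 to 975 mm from the base axis. Payload 4.9 kg.
Tool frame: the origin (TCP) lies midway between the tips of the shut fingers; the grasp point (between the pads) lies 19 mm behind it (arm.grasp_offset is the distance from the TCP to the grasp point, in mm); z points along the fingers, y is the line along which they close (so a half turn about z gives the same grasp; the last joint's range is limited). The gripper opens to 85 mm and grips with 20 to 120 N. Pads are 22 mm wide; open, the fingers measure 114 mm over their backs; the gripper's body (76 mm by 85 mm) begins 54 mm behind the grasp point. The pads swing forward as they close: fully open they stand 13 mm farther back than shut.
Start: joints at [-78.495, 3.019, 92.412, -0, 84.569, -6.818], TCP at [196.48, -593.293, 231.304] pointing down, gripper open.
Joint ranges: [-172.51, 172.51], [-57.92, 126.97], [3.15, 148.05], [-58.71, 238.71], [5.1, 150.11], [-179.66, 179.66]. Speed limits (degrees/s): [147.25, 147.25, 180, 180, 180, 180].

## Interface

Orientations are given as a 3x3 rotation matrix whose columns are the frame's x, y, z axes.
In Python, from plant import get_state, vision, arm gives the robot as it stands.
- The arm moves only by the tool carry_out, never from a script. Its argument "targets" is a list of rows, each an object of numbers: "claw": the finger opening in mm, from 0 to 85.4; "tx", "ty", "tz": the shift along the world's x, y, z in mm; "turn": the turn about the world's z in degrees. A call has 1 to 10 rows; each row shifts and turns the commanded pose from where the row before left it; what a row does not reach is not made up. A row lasts 1/8 s, in which the tool goes at most 62.5 mm and 10.7 degrees, less where a joint would pass 70% of its speed; a pose out of reach is approached as far as the arm can. A call with a gripper value outside its range is refused whole. The fingers move at their own pace and stop on an object; "newtons" is the grip in N (left out, the last holds). Time passes only in rows, so rows that do not move let the fingers close. It gives the time, the measured TCP pose, the force, the opening and the grip force at its end, in the units of the state.
- get_state(): the state, without advancing time (a new reading comes with each control period).
- vision.grab_frame(name): name is "scene" or "top"; returns the picture (384x512x3 uint8, red, green, blue); there is no depth.
- vision.get_calibration(name): a dict with "fx", "fy", "cx", "cy" (pixels), "view" (4x4, takes a point from world to camera coordinates). Camera axes: x right, y down, z forward; pixel columns grow to the right and rows downward; lengths in mm; the calibration is good to about 2 mm. A picture is of the moment at which its call begins. get_calibration takes no time and is no camera call.
- arm.finish_job(): hands the job in; it is judged then, once.
The state is a dict: "clock": time; "joints": joint angles; "qd": joint speeds; "tau": joint torques, N m; "position": TCP position; "tcp_rot": TCP orientation; "force": force on the tool from outside, world axes, zero at the start; "moment": the same for the moment, N m; "finger_gap": finger opening in mm; "gripper_force": force on a finger pad.
Only numpy, scipy, OpenCV 4.12 (cv2) and the standard library are available. Lean on these libraries where they do the work, as an engineer would, in place of code of your own. Each camera call takes 0.05 s, during which the arm holds its last target. There are 200 camera calls.

## Task

Switch the slide dryer (the bench unit with the rectangular metal plate and glass slides lying on it) to drying heat: reach into its round well and turn the dial clockwise, about a quarter turn at most, until its white pointer points straight at the white mark on the well's rim, on the side of the slides. Then let go and withdraw; do not turn the dial of the stirrer, the like unit with the round plate.

Things in the scene. Friction and masses are not known exactly. Their poses are not given: they have to be found in the camera images.
- dryer: slide dryer, fixed grey unit 130 wide, 240 deep, 70 mm tall; behind, a rectangular metal plate (81 mm up) with four slides; in front, a round dial well 100 mm across, 38 mm deep. Stands left or right of the stirrer. Origin on the worktop under the dial's axis (65 mm behind its front); x towards the plate, y its left, z up. One white mark 13 mm long lies on the well's rim at +x of the axis.
- dryer_dial_grip (a point): pinch point on the dryer dial's axis, 57 mm above the worktop, 25 above the well's floor. Black bar 42 long, 14 mm thick, top 7 mm above this point, 6 below the rim; under it a skirt 40 across, 3 mm thick. White pointer on one end. x along the bar to the pointer, y across its flats. Enter the 100 mm well with fingers part closed (a gap of about 40 mm); open no wider to let go.
- dryer_dial (a joint): angle of the dryer's dial in rad, growing clockwise seen from above: 0 = pointer to the unit's left (+y of dryer), 1.571 = pointer straight at the white mark (+x). Stops at 0 and 3.14; starts between 0.25 and 0.75; turns against about 0.06 N m of friction, has no detents, stays where it is left.
- stirrer_dial_pointer (a point): pointer end of the stirrer's dial, 20 mm from its axis, level with the bar's top, 64 mm above the worktop; x along the bar, away from the axis. The stirrer is a bystander with the same fixed grey housing, well and dial, but a round white plate 100 mm across in place of the slides. Leave its dial alone.

How it is judged (in metres and radians):
At the end, for the whole second after the job is handed in: The dryer's dial rests with its pointer at the white mark, within 0.22 rad (about 12 degrees) either way, and the stirrer's dial pointer is within 6 mm of where it was (value of joint dryer_dial between 1.351 and 1.791 rad and velocity of joint dryer_dial between -0.05 and 0.05 rad/s and distance of stirrer_dial_pointer from where it was at the start of the episode below 0.006 m); the robot touches nothing.
It fails at once if the stirrer's dial is turned (its pointer end moves more than 6 mm) (distance of stirrer_dial_pointer from where it was at the start of the episode above 0.006 m).
It also fails if it takes over 32 s, if anything falls off the work surface, if the arm or the gripper's body presses on something with over 40 N, if the wrist force passes 120 N, or if a joint passes its speed limit or range.

## Working session

There is one attempt and no reset: what is moved stays moved. The work goes in short steps, Python scripts to look and compute and a tool call to move; the robot and the scene stay as the last step left them, time stands still between calls to the robot, and variables do not carry over. Pictures are saved under pics/ and viewed, at most 10 in all, crops included, and the job is handed in when it is done.

Besides the shell and the picture viewer there is one more tool, called after ">>>" in YAML: its name, and indented under it one key for each argument. carry_out: Moves the arm, as the interface text tells. Its arguments: {"type":"object","properties":{"targets":{"type":"array"},"newtons":{"type":"number"}},"required":["targets"]}

```bash
mkdir -p pics; python3 - <<'E'
from plant import get_state, vision, arm
import cv2,numpy as np
for n in("top","scene"):
    f=vision.grab_frame(n); cv2.imwrite(f"pics/{n}0.png",cv2.resize(f[:,:,::-1],(800,600)))
    c=vision.get_calibration(n); print(n,c["fx"],c["cx"],c["cy"],np.round(c["view"],3).tolist())
s=get_state();print(np.round(s["tcp_rot"],3).tolist(),s["finger_gap"])
E
```

```text
top 452.22440180433614 267.3396899106044 192.78842808067756 [[-0.019, -0.999, -0.034, 40.719], [-0.986, 0.024, -0.168, 497.121], [0.169, 0.03, -0.985, 1072.715], [0.0, 0.0, 0.0, 1.0]]
scene 405.93938766716394 254.12703173712077 191.75872020726655 [[-0.854, -0.52, -0.008, 427.45], [-0.39, 0.649, -0.653, 231.522], [0.345, -0.554, -0.757, 747.275], [0.0, 0.0, 0.0, 1.0]]
[[0.949, 0.314, -0.0], [0.314, -0.949, 0.002], [0.0, -0.002, -1.0]] 85.11752536305816
```

View pics/top0.png

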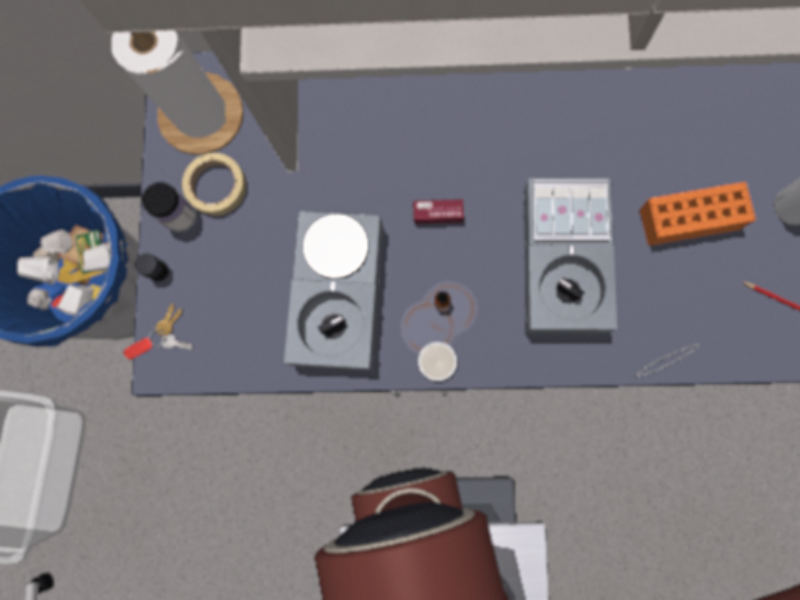

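View pics/scene0.png

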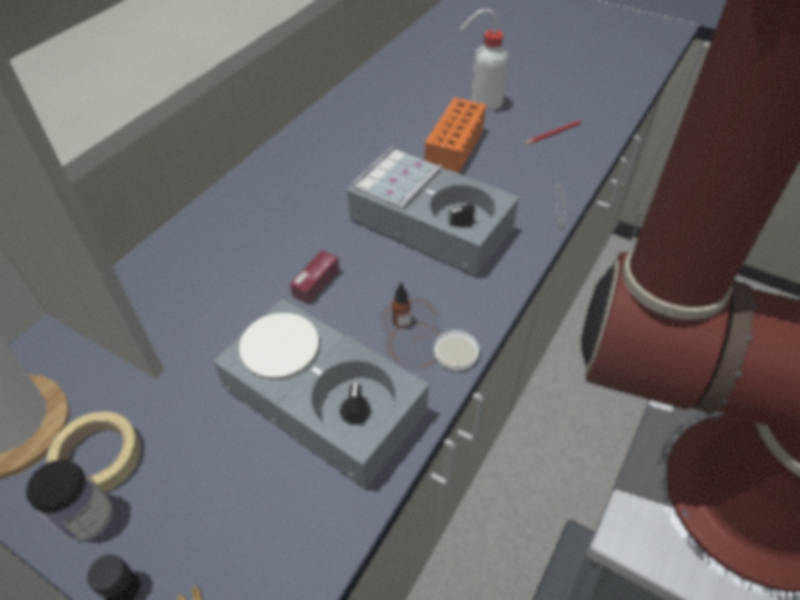

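The dryer is the right unit in the top view (well centre about (571,290) of 800x600) and the stirrer is the left one, at (333,322). I'll enlarge the dryer.

```bash
python3 - <<'E'
from plant import vision
import cv2,numpy as np
a=vision.grab_frame("top")[110:218,325:405]; b=vision.grab_frame("scene")[90:180,215:340]
a=cv2.resize(a,None,fx=5.5,fy=5.5,interpolation=cv2.INTER_CUBIC)
b=cv2.resize(b,None,fx=6,fy=6,interpolation=cv2.INTER_CUBIC)
cv2.imwrite("pics/a1.png",a[:,:,::-1]);cv2.imwrite("pics/b1.png",b[:,:,::-1])
E
```

```text
(no output)
```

View pics/a1.png

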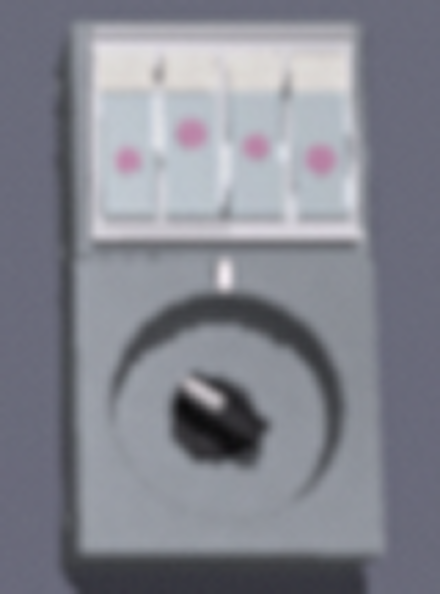

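View pics/b1.png

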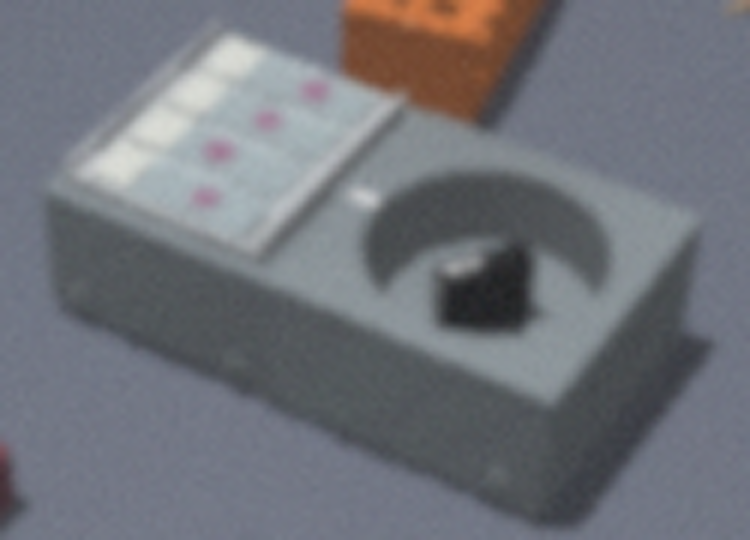

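```bash
cat > h.py <<'E'
import numpy as np
from plant import vision
def ray(n,px,z):
    c=vision.get_calibration(n);V=np.array(c["view"]);R,t=V[:3,:3],V[:3,3]
    o=-R.T@t; d=R.T@np.array([(px[0]-c["cx"])/c["fx"],(px[1]-c["cy"])/c["fy"],1])
    return (o+d*(z-o[2])/d[2])[:2]
def A(u,v,z): return ray("top",((u+.5)/5.5+325-.5,(v+.5)/5.5+110-.5),z)
def B(u,v,z): return ray("scene",((u+.5)/6+215-.5,(v+.5)/6+90-.5),z)
E
python3 - <<'E'
from h import *
p=lambda n,v:print(n,np.round(v,1))
p("A mark",[A(225,260,70),A(224,290,70)])
p("A front corners",[A(78,552,70),A(383,551,70)])
p("A rim L,R,back,front",[A(110,408,70),A(343,408,70),A(226,292,70),A(227,523,70)])
p("A bar ptr, other",[A(185,380,64),A(263,430,64)])
p("A ptr inner",A(222,404,64))
p("B mark",[B(350,190,70),B(378,202,70)])
p("B front corners",[B(553,405,70),B(698,215,70)])
p("B bar ptr, other",[B(440,267,64),B(525,242,64)])
E
```

```text
A mark [[ 575.5 -210.3]
 [ 562.  -209.1]]
A front corners [[ 447.6 -140.1]
 [ 445.  -270.7]]
A rim L,R,back,front [[ 510.6 -156.8]
 [ 508.  -257.6]
 [ 561.1 -210. ]
 [ 458.7 -204.7]]
A bar ptr, other [[ 523.4 -191.1]
 [ 500.2 -223.8]]
A ptr inner [ 512.2 -206.6]
B mark [[ 574.2 -211.7]
 [ 560.5 -210.9]]
B front corners [[ 445.2 -140.8]
 [ 444.  -270.8]]
B bar ptr, other [[ 522.4 -194.7]
 [ 499.9 -226.1]]
```

The top crop shows the mark at (225,260)–(224,290), the pointer tip at (185,380) and the other bar end at (263,430). Both views put the axis near (511,-208), pointer yaw at about 54.5° and unit yaw at about -2°. The dial is therefore at about 0.585 rad and has to turn about 56.5° clockwise.

>>> carry_out:
  targets:
    - {"tx":31.4,"ty":38.5,"turn":3.6,"claw":40}
    - {"tx":31.4,"ty":38.5,"turn":3.6,"claw":40}
    - {"tx":31.4,"ty":38.5,"turn":3.6,"claw":40}
    - {"tx":31.4,"ty":38.5,"turn":3.6,"claw":40}
    - {"tx":31.4,"ty":38.5,"turn":3.6,"claw":40}
    - {"tx":31.4,"ty":38.5,"turn":3.6,"claw":40}
    - {"tx":31.4,"ty":38.5,"turn":3.6,"claw":40}
    - {"tx":31.4,"ty":38.5,"turn":3.6,"claw":40}
    - {"tx":31.4,"ty":38.5,"turn":3.6,"claw":40}
    - {"tx":31.9,"ty":38.5,"turn":3.8,"claw":40}

```text
invalid input at $.targets[0]: expected keys claw, tx, ty, tz, turn
```

>>> carry_out:
  targets:
    - {"tz":-40,"claw":40}
    - {"tz":-40,"claw":40}
    - {"tz":-30,"claw":40}
    - {"claw":40}
    - {"claw":40}

```text
invalid input at $.targets[0]: expected keys claw, tx, ty, tz, turn
```

>>> carry_out:
  targets:
    - {"tx":31.4,"ty":38.5,"tz":0,"turn":3.6,"claw":40}
    - {"tx":31.4,"ty":38.5,"tz":0,"turn":3.6,"claw":40}
    - {"tx":31.4,"ty":38.5,"tz":0,"turn":3.6,"claw":40}
    - {"tx":31.4,"ty":38.5,"tz":0,"turn":3.6,"claw":40}
    - {"tx":31.4,"ty":38.5,"tz":0,"turn":3.6,"claw":40}
    - {"tx":31.4,"ty":38.5,"tz":0,"turn":3.6,"claw":40}
    - {"tx":31.4,"ty":38.5,"tz":0,"turn":3.6,"claw":40}
    - {"tx":31.4,"ty":38.5,"tz":0,"turn":3.6,"claw":40}
    - {"tx":31.4,"ty":38.5,"tz":0,"turn":3.6,"claw":40}
    - {"tx":31.9,"ty":38.5,"tz":0,"turn":3.8,"claw":40}

```text
clock: 1.45
position: [511.7, -206.8, 231.2]
tcp_rot: [[0.579, 0.816, 0.0], [0.816, -0.579, -0.0], [-0.0, 0.0, -1.0]]
force: [0.2, 0.3, 0.1]
finger_gap: 40.0
gripper_force: 0.0
```

>>> carry_out:
  targets:
    - {"tx":0,"ty":0,"tz":-40,"turn":0,"claw":40}
    - {"tx":0,"ty":0,"tz":-40,"turn":0,"claw":40}
    - {"tx":0,"ty":0,"tz":-30,"turn":0,"claw":40}
    - {"tx":0,"ty":0,"tz":0,"turn":0,"claw":40}
    - {"tx":0,"ty":0,"tz":0,"turn":0,"claw":40}

```text
clock: 2.08
position: [511.7, -208.7, 122.7]
tcp_rot: [[0.58, 0.814, 0.002], [0.814, -0.58, -0.001], [0.0, 0.002, -1.0]]
force: [0.3, 0.6, 0.6]
finger_gap: 39.9
gripper_force: 0.0
```

```bash
python3 - <<'E'
from plant import vision
import cv2
b=vision.grab_frame("scene")[50:190,200:360]
cv2.imwrite("pics/b2.png",cv2.resize(b,None,fx=4,fy=4,interpolation=cv2.INTER_CUBIC)[:,:,::-1])
E
```

```text
(no output)
```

View pics/b2.png

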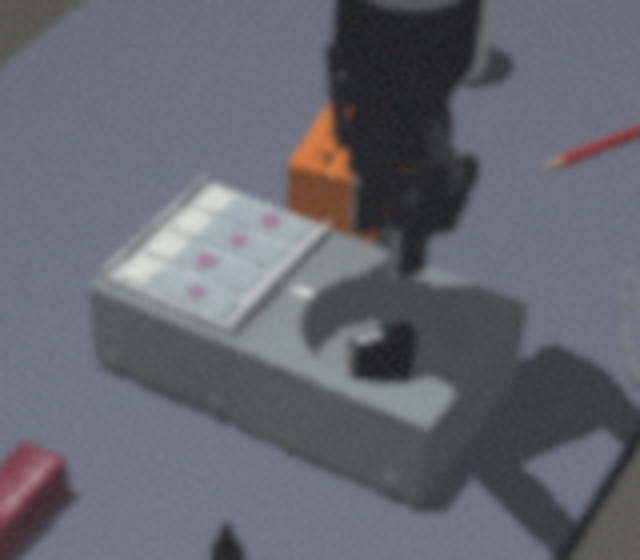

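The fingers hang over the well above the bar at (385,350), lined up with its flats. I'll descend next.

>>> carry_out:
  targets:
    - {"tx":0,"ty":0,"tz":-20,"turn":0,"claw":40}
    - {"tx":0,"ty":0,"tz":-20,"turn":0,"claw":40}
    - {"tx":0,"ty":0,"tz":-15,"turn":0,"claw":40}
    - {"tx":0,"ty":0,"tz":-10,"turn":0,"claw":40}
    - {"tx":0,"ty":0,"tz":-10,"turn":0,"claw":40}
    - {"tx":0,"ty":0,"tz":-6,"turn":0,"claw":40}
    - {"tx":0,"ty":0,"tz":0,"turn":0,"claw":40}
    - {"tx":0,"ty":0,"tz":0,"turn":0,"claw":40}

```text
clock: 3.12
position: [511.4, -208.5, 40.9]
tcp_rot: [[0.58, 0.814, 0.001], [0.814, -0.58, -0.001], [0.0, 0.001, -1.0]]
force: [0.2, 0.5, 0.2]
finger_gap: 40.1
gripper_force: 0.0
```

>>> carry_out:
  targets:
    - {"tx":0,"ty":0,"tz":0,"turn":0,"claw":25}
    - {"tx":0,"ty":0,"tz":0,"turn":0,"claw":18}
    - {"tx":0,"ty":0,"tz":0,"turn":0,"claw":10}
    - {"tx":0,"ty":0,"tz":0,"turn":0,"claw":10}
    - {"tx":0,"ty":0,"tz":0,"turn":0,"claw":10}
  newtons: 25

```text
clock: 3.75
position: [509.2, -207.0, 40.4]
tcp_rot: [[0.58, 0.814, -0.005], [0.814, -0.58, 0.003], [-0.0, -0.006, -1.0]]
force: [-9.0, 5.4, 8.7]
finger_gap: 13.6
gripper_force: 26.1
```

Gripped at 13.6 mm; the bar pulled the tool about 2.5 mm sideways. I'll recentre, then turn clockwise.

>>> carry_out:
  targets:
    - {"tx":-2,"ty":1.5,"tz":0,"turn":0,"claw":10}
    - {"tx":0,"ty":0,"tz":0,"turn":-8,"claw":10}
    - {"tx":0,"ty":0,"tz":0,"turn":-8,"claw":10}
    - {"tx":0,"ty":0,"tz":0,"turn":-8,"claw":10}
    - {"tx":0,"ty":0,"tz":0,"turn":-8,"claw":10}
    - {"tx":0,"ty":0,"tz":0,"turn":-8,"claw":10}
    - {"tx":0,"ty":0,"tz":0,"turn":-8,"claw":10}
    - {"tx":0,"ty":0,"tz":0,"turn":-8.5,"claw":10}
    - {"tx":0,"ty":0,"tz":0,"turn":0,"claw":10}
    - {"tx":0,"ty":0,"tz":0,"turn":0,"claw":10}

```text
clock: 5.0
position: [509.7, -208.0, 40.5]
tcp_rot: [[0.999, -0.032, 0.002], [-0.032, -0.999, -0.003], [0.002, 0.003, -1.0]]
force: [1.5, -4.5, -3.5]
finger_gap: 13.4
gripper_force: 24.7
```

>>> carry_out:
  targets:
    - {"tx":0,"ty":0,"tz":0,"turn":0,"claw":36}
    - {"tx":0,"ty":0,"tz":0,"turn":0,"claw":36}
    - {"tx":0,"ty":0,"tz":0,"turn":0,"claw":36}
    - {"tx":0,"ty":0,"tz":10,"turn":0,"claw":36}
    - {"tx":0,"ty":0,"tz":20,"turn":0,"claw":36}
    - {"tx":0,"ty":0,"tz":40,"turn":0,"claw":36}
    - {"tx":0,"ty":0,"tz":50,"turn":0,"claw":36}
    - {"tx":0,"ty":0,"tz":50,"turn":0,"claw":36}
    - {"tx":-20,"ty":-40,"tz":20,"turn":0,"claw":36}
    - {"tx":-20,"ty":-40,"tz":0,"turn":0,"claw":36}

```text
clock: 6.25
position: [470.1, -288.4, 235.9]
tcp_rot: [[0.999, -0.033, 0.006], [-0.033, -0.999, -0.005], [0.007, 0.005, -1.0]]
force: [0.0, -0.8, -0.3]
finger_gap: 35.9
gripper_force: 0.0
```

>>> carry_out:
  targets:
    - {"tx":-20,"ty":-50,"tz":0,"turn":0,"claw":36}
    - {"tx":-20,"ty":-50,"tz":0,"turn":0,"claw":36}
    - {"tx":-20,"ty":-50,"tz":0,"turn":0,"claw":36}
    - {"tx":-20,"ty":-50,"tz":0,"turn":0,"claw":36}
    - {"tx":0,"ty":0,"tz":0,"turn":0,"claw":36}
    - {"tx":0,"ty":0,"tz":0,"turn":0,"claw":36}

```text
clock: 7.0
position: [389.1, -486.7, 231.5]
tcp_rot: [[0.999, -0.035, 0.001], [-0.035, -0.999, -0.001], [0.001, 0.001, -1.0]]
force: [0.2, 0.0, 0.0]
finger_gap: 36.0
gripper_force: 0.0
```

```bash
python3 - <<'E'
from plant import vision
import cv2
a=vision.grab_frame("top")[110:218,325:405]
cv2.imwrite("pics/a2.png",cv2.resize(a,None,fx=5.5,fy=5.5,interpolation=cv2.INTER_CUBIC)[:,:,::-1])
E
```

```text
(no output)
```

View pics/a2.png

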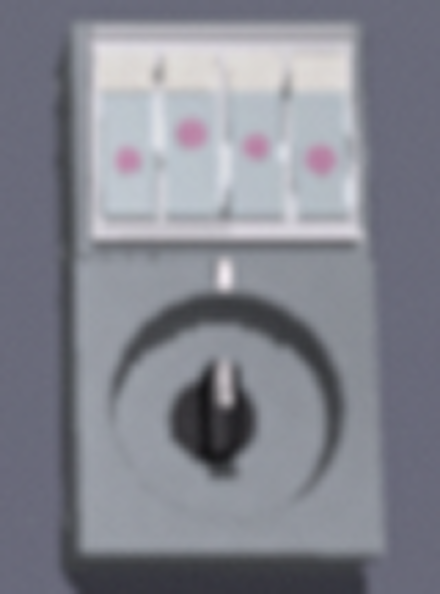

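The pointer, at (222,360)–(228,405), now points at the mark at (224,275), and the arm is clear.

```bash
python3 -c "
from plant import arm
print(arm.finish_job())"
```

```text
the job is handed in; nothing more can be done
None
```

The dryer's dial now points at the white mark, checked in the top camera view. I didn't touch the stirrer, the arm is withdrawn and clear, and the job is handed in.

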